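Feel for the concealed catch of a reagent chest and take out the red bottle

ROBOT

A 6-joint arm with a two-finger parallel gripper is mounted at the origin on a cart in front of the work surface, level with it; the furniture and walls round the work are solid. World frame = base frame: x ahead of the robot, y to its left, z up, the work surface at z = 0. Lengths are in m, angles in rad, forces in N, time in s.
With the tool pointing down it reaches from about 0.275 to 0.975 m from the base axis. Payload 8.4 kg.
Tool frame: the origin (TCP) lies between the finger pads; the fingertips stand 22 mm ahead of it and the grasp point (between the pads) lies 3 mm ahead of it (robot.tip_extent is the distance from the TCP to the fingertips, in m); z points along the fingers, y is the line along which they close (so a half turn about z gives the same grasp; the last joint's range is limited). The gripper opens to 92 mm and grips with 3 to 60 N. Pads are 20 mm wide; open, the fingers measure 128 mm over their backs; the gripper's body (75 mm by 189 mm) begins 69 mm behind the grasp point.
Start: joints at [-1.206, 0.353, 1.633, -0, 1.155, -0.002], TCP at [0.224, -0.583, 0.237] pointing down, gripper open.
Joint ranges: [-2.63, 2.63], [-0.92, 2.1], [0.06, 2.66], [-1.3, 4.44], [0, 2.69], [-3.02, 3.02]. Speed limits (rad/s): [2.22, 2.22, 2.79, 3.14, 3.14, 3.14].

INTERFACE

Orientations are given as a rotation vector (axis times angle).
In Python, from rig import robot gives the robot as it stands. Calls block until the motion is done:
- robot.goto(position, orientation): joint-space move of the TCP to a pose.
- robot.move_l(position, vel=0.15, attitude=None): straight line of the TCP; attitude=None keeps the orientation; vel is the mean speed in m/s.
- robot.move_j(angles): joint-space move.
- robot.grip(opening, f_grip=None): finger opening in m; f_grip is the grip in N (None keeps the last); returns when the fingers have stopped.
- robot.dwell(seconds).
- robot.ik(position, orientation): joint angles nearest the present ones, or None.
- robot.get_obs(): the state.
- robot.snapshot(name): name is "side" or "top"; returns the picture (420x560x3 uint8, red, green, blue); there is no depth.
- robot.get_calibration(name): a dict with "fx", "fy", "cx", "cy" (pixels), "dist" ([k1, k2, p1, p2, k3] as OpenCV has them; the pictures are not rectified), "R" (3x3) and "t" (3): a world point X has camera coordinates R X + t. Camera axes: x right, y down, z forward; pixel columns grow to the right and rows downward; lengths in m; the calibration is good to about 2 mm. A picture is of the moment at which its call begins. get_calibration takes no time and is no camera call.
A pose or a line that the arm cannot do raises robot.IKError and nothing moves.
- robot.finish_job(): hands the job in; it is judged then, once.
The state is a dict: "t": time; "joint_pos": joint angles; "joint_velocities": joint speeds; "joint_efforts": joint torques, N m; "position": TCP position; "tcp_rot": TCP orientation; "contact_force": force on the tool from outside, world axes, zero at the start; "wrist_torque": the same for the moment, N m; "opening": finger opening in m; "grasp_force": force on a finger pad.
Only numpy, scipy, OpenCV 4.12 (cv2) and the standard library are available. Lean on these libraries where they do the work, as an engineer would, in place of code of your own. Each camera call takes 0.05 s, during which the arm holds its last target. There are 200 camera calls.

TASK

Take the red-capped dropper bottle out of the closed, light-tight reagent chest and stand it upright in the white spill tray. The sprung lid swings open by itself once its concealed catch is pressed: with a light touch feel along the black edge strip in front of the lid until a hidden cover gives way under the fingers and they drop into the recess, then press down there just until the lid comes free. Never lean hard on the chest, set the bottle down gently, and leave the blue- and yellow-capped bottles standing in their pockets and the lid open.

Things in the scene. Friction and masses are not known exactly. Their poses are not given: they have to be found in the camera images.
- chest: Light grey reagent chest, fixed to the bench, 194 (x) x 340 (y) x 107 (z) mm; origin at the centre of its underside, z up, front facing its -x. Closed lid: chest x -57 to +95 mm, top 107 mm high. In front of the lid lies the dark rubber-faced edge strip, chest x -97 to -57 mm, top 100 mm high. More than 40 N on any part of it, even briefly, damages it: touch it at 15 mm/s or slower.
- edge_mid (a point): Middle of the bare length of the edge strip, on its level top (chest x -77, y 0, z 100 mm), axes as the chest's. Bare and rigid from chest y -72 to +72 mm; beyond, dark end caps stand 2 mm higher. A recess 45 mm long (y), 37 mm wide (x), open to the front, lies hidden in it, its middle anywhere from chest y -48 to +48 mm, under a flush cover of the same colour.
- edge_left (a point): Left end of the bare strip, on its top (chest x -77, y +72, z 100 mm). What the recess feels like: under 1.5 to 2.5 N its cover sinks freely for 9 mm; there it meets the catch, which begins to move at some 6 to 8 N in all. About 4 mm further (13 mm below the strip, 8 to 13 N) the lid is freed; a hard stop comes 15 mm below the strip. Let go, cover and catch spring back up.
- pocket_mid (a point): Floor of the middle one of three foam pockets, 38 mm diameter, inside the chest (chest x +30, y 0, z 8 mm); the others lie at chest y -80 and +80 mm. Foam top 30 mm high. Clear space above it: chest x -28 to +90 mm, y +-164 mm; rims 100 to 102 mm high. Reach in with the gripper's long side along chest y: the open lid stands at chest x +95 mm, to 250 mm height.
- lid (a joint): Angle of the chest's lid about its rear hinge (chest x +94.5, z 100.5 mm): 0 closed and caught, 1.78 rad fully open. A spring opens it in about 2 s and keeps it open once the catch is pressed (the front edge lifts with about 1 N); a tool still above the lid only holds it up.
- red_bottle: red-capped white dropper bottle, 33 mm diameter (body up to 60 mm height, then a shoulder and a red pointed cap of 20 mm diameter), 86 mm tall, 30 to 65 g; origin at the centre of its underside, z up. It starts in one of the chest's three pockets, its underside 8 mm above the chest's origin.
- blue_bottle: blue-capped white dropper bottle, 33 mm diameter (body up to 60 mm height, then a shoulder and a blue pointed cap of 20 mm diameter), 86 mm tall, 30 to 65 g; origin at the centre of its underside, z up. It starts in one of the chest's three pockets, its underside 8 mm above the chest's origin. To be left alone.
- yellow_bottle: yellow-capped white dropper bottle, 33 mm diameter (body up to 60 mm height, then a shoulder and a yellow pointed cap of 20 mm diameter), 86 mm tall, 30 to 65 g; origin at the centre of its underside, z up. It starts in one of the chest's three pockets, its underside 8 mm above the chest's origin. To be left alone.
- spill_tray: Loose white spill tray, 138 x 188 mm over its rim, 20 mm high, 0.6 kg; origin at the centre of its underside; level floor 3 mm high, 124 (x) x 174 (y) mm inside; empty.

How it is judged:
On the way, in this order (a step that is already met when the one before it is completed fails the run):
1. the catch is pressed and the lid has sprung open, the red bottle still inside (value of joint lid above 1.4 rad and horizontal distance between red_bottle and chest below 0.13 m), for 0.2 s.
2. the red bottle is lifted clear of the chest (height (world z) of red_bottle above 0.09 m), for 0.1 s.
At the end, for the whole second after the job is handed in: The red-capped bottle stands upright (within 0.1 rad) and at rest on the floor of the spill tray, the tray flat on the bench; the lid is open (over 1.5 rad); the blue and yellow bottles stand upright in their pockets within 15 mm of where they were (value of joint lid above 1.5 rad and x of red_bottle in the frame of spill_tray between -0.06 and 0.06 m and y of red_bottle in the frame of spill_tray between -0.085 and 0.085 m and z of red_bottle in the frame of spill_tray between 0 and 0.008 m and angle between red_bottle's own z axis and vertical below 0.1 rad and linear speed of red_bottle below 0.02 m/s and angle between spill_tray's own z axis and vertical below 0.05 rad and height (world z) of spill_tray below 0.005 m and distance of each of blue_bottle, yellow_bottle from where it was at the start of the episode below 0.015 m and angle between each of blue_bottle, yellow_bottle's own z axis and vertical below 0.15 rad); the robot touches nothing.
It fails at once if the chest (edge strip, catch, lid or walls) is pressed with more than 40 N (contact force between any of the fingers, the arm and chest above 40 N).
It fails at once if the red bottle is dropped or slammed on the tray (over 40 N) (contact force between red_bottle and spill_tray above 40 N).
It fails at once if the blue or yellow bottle is lifted or knocked over (distance of any of blue_bottle, yellow_bottle from where it was at the start of the episode above 0.03 m or angle between any of blue_bottle, yellow_bottle's own z axis and vertical above 0.5 rad).
It also fails if it takes over 72 s, if anything falls off the work surface, if the arm or the gripper's body presses on something with over 40 N, if the wrist force passes 120 N, or if a joint passes its speed limit or range.

## Working session

There is one attempt and no reset: what is moved stays moved. The work goes in short steps, each a Python script; the robot and the scene stay as the last script left them, time stands still between calls to the robot, and variables do not carry over. Pictures are saved under pics/ and viewed, at most 10 in all, crops included, and the job is handed in when it is done.

```bash
mkdir -p pics; ls; python3 - <<'E'
from rig import robot
import cv2
for n in("top","side"):
    cv2.imwrite(f"pics/{n}0.png",robot.snapshot(n)[:,:,::-1])
    print(n,robot.get_calibration(n))
o=robot.get_obs();print(o)
E
```

```text
pics
top {'fx': 397.3688678549129, 'fy': 397.3688678549129, 'cx': 282.06815754112574, 'cy': 205.09426632328908, 'dist': array([-0.09358598,  0.        ,  0.        ,  0.        ,  0.        ]), 'R': array([[ 0.01389874, -0.99989713,  0.00354436],
       [-0.99740014, -0.01411452, -0.07066635],
       [ 0.0707091 , -0.00255298, -0.99749371]]), 't': array([-0.02700224,  0.56401888,  0.92816717])}
side {'fx': 460.1338132527843, 'fy': 460.1338132527843, 'cx': 280.1103896417205, 'cy': 204.44567029583837, 'dist': array([-0.14029871,  0.        ,  0.        ,  0.        ,  0.        ]), 'R': array([[-0.92583063, -0.37783338, -0.00892108],
       [-0.2486413 ,  0.62670006, -0.73852863],
       [ 0.28463161, -0.68153428, -0.67416309]]), 't': array([0.51821949, 0.20722076, 0.91210542])}
{'t': 0.1, 'joint_pos': array([-1.20638386e+00,  3.53539115e-01,  1.63407652e+00,  1.55391030e-06,
        1.15521698e+00, -2.40992708e-03]), 'joint_velocities': array([-0.00033981, -0.00030863, -0.00085653,  0.00105758,  0.00328592,
        0.00066528]), 'joint_efforts': array([ 9.83390528e-04, -5.94904912e+01, -3.34931731e+01,  7.00221746e-02,
        1.84373494e-02, -2.56570939e-05]), 'position': array([ 0.22399682, -0.58301622,  0.23595643]), 'tcp_rot': array([-3.08770021e+00, -5.72754667e-01,  3.48288296e-04]), 'contact_force': array([-0.54200594,  1.6453596 ,  0.30059757]), 'wrist_torque': array([-0.02045316, -0.02815123,  0.00639057]), 'grasp_force': 0.0, 'opening': 0.09193139096272246}
```

View pics/top0.png

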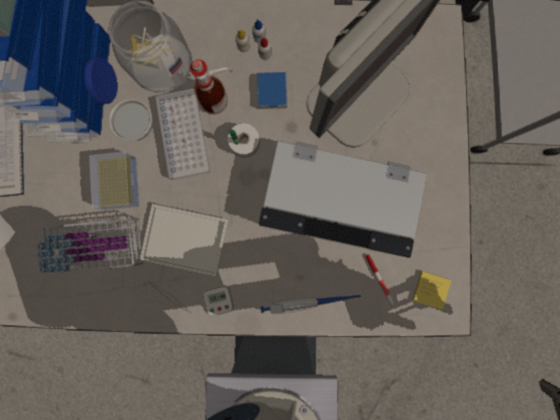

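View pics/side0.png

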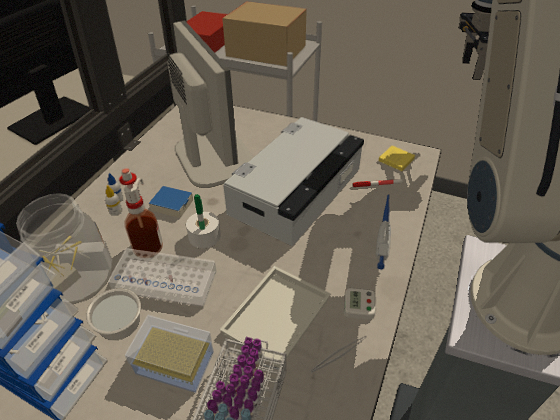

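The top view shows the chest with its strip front edge running from about (261,222) to (413,255) and the tray at about (141–228, 205–273). I'll enlarge both to get their corners.

```bash
python3 - <<'E'
import cv2,numpy as np
a=cv2.imread("pics/top0.png")
c=cv2.resize(a[135:265,130:430],None,fx=2.6,fy=4,interpolation=cv2.INTER_CUBIC)
c=cv2.convertScaleAbs(cv2.resize(a[135:285,135:430],None,fx=2.7,fy=4,interpolation=cv2.INTER_CUBIC),alpha=1.8)
cv2.imwrite("pics/c1.png",c);print(c.shape)
E
```

```text
(600, 796, 3)
```

View pics/c1.png

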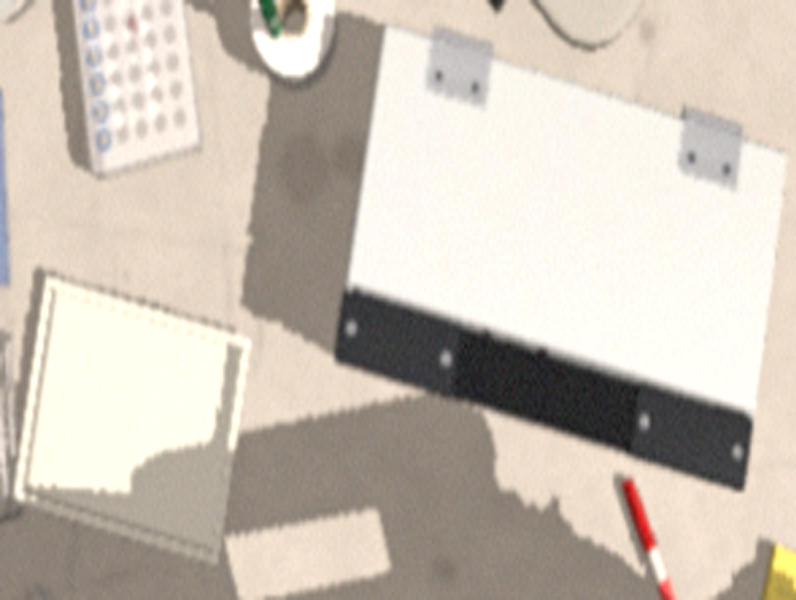

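In the crop, the chest top corners are at (385,24), (787,153), (743,491) and (335,360), and the bare strip lies between columns 453 and 633. The tray rim corners are at (44,268), (250,340), (217,562) and (15,500).

```bash
cat > h.py <<'E'
from rig import robot
import numpy as np,cv2
from scipy.optimize import least_squares
from scipy.spatial.transform import Rotation as Ro
def proj(n,P):
    c=robot.get_calibration(n)
    K=np.array([[c['fx'],0,c['cx']],[0,c['fy'],c['cy']],[0,0,1]])
    return cv2.projectPoints(np.array(P,float).reshape(-1,3),cv2.Rodrigues(c['R'])[0],c['t'],K,c['dist'])[0].reshape(-1,2)
def w(p,P):
    P=np.array(P,float).reshape(-1,3);c,s=np.cos(p[2]),np.sin(p[2])
    return np.c_[p[0]+c*P[:,0]-s*P[:,1],p[1]+s*P[:,0]+c*P[:,1],P[:,2]]
def fit(n,P,uv,x0):
    r=least_squares(lambda p:(proj(n,w(p,P))-uv).ravel(),x0,loss='soft_l1');return r.x,(proj(n,w(r.x,P))-uv)
E
python3 - <<'E'
from h import *
f=lambda L:np.array(L,float)/[2.7,4]+[135,135]-0.3
C=f([(385,24),(787,153),(743,491),(335,360),(352,287),(752,412)])
P=[(.095,.17,.107),(.095,-.17,.107),(-.097,-.17,.102),(-.097,.17,.102),(-.057,.17,.107),(-.057,-.17,.107)]
x,r=fit("top",P,C,[.55,-.1,-.2]);print(x,r.round(1).tolist())
T=f([(44,268),(250,340),(217,562),(15,500)])
x2,r=fit("top",[(.069,.094,.02),(.069,-.094,.02),(-.069,-.094,.02),(-.069,.094,.02)],T,[.45,.3,-.2]);print(x2,r.round(1).tolist())
a=cv2.imread("pics/side0.png")
Q=[w(x,P)] +[w(x,[(-.077,.072,.1),(-.077,-.072,.1)])]+[w(x2,[(.069,.094,.02),(.069,-.094,.02),(-.069,-.094,.02),(-.069,.094,.02),(0,0,.003)])]
for u in proj("side",np.vstack(Q)): cv2.drawMarker(a,tuple(int(round(v)) for v in u),(0,0,255),cv2.MARKER_CROSS,9,1)
cv2.imwrite("pics/s1.png",cv2.resize(a[100:360,200:420],None,fx=2.3,fy=2.3))
E
```

```text
[ 0.5762812  -0.1533984  -0.19894962] [[-0.4, -1.4], [1.0, -0.8], [0.4, 0.1], [-0.6, 0.1], [-3.1, 0.3], [1.3, 1.9]]
[ 0.47990289  0.21609554 -0.18793612] [[0.5, 1.2], [0.1, -1.1], [0.3, 0.5], [-1.1, -0.5]]
```

View pics/s1.png

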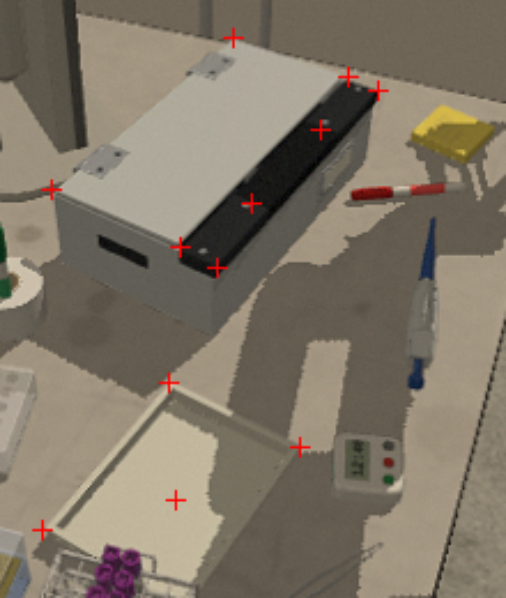

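The side-view overlay agrees with the fit to about 3 mm. Next I'll move above the right end of the bare strip with the fingers closed and check force noise and timing.

```bash
cat >> h.py <<'E'
CH=np.array([.5763,-.1534,-.199]);TR=np.array([.4799,.2161,-.188]);TE=robot.tip_extent
def att(yaw,s=1):
    y=s*np.array([-np.sin(yaw),np.cos(yaw),0]);z=np.array([0,0,-1.]);return Ro.from_matrix(np.c_[np.cross(y,z),y,z]).as_rotvec()
def F(n=5,dt=.01):
    v=[]
    for _ in range(n): v.append(robot.get_obs()['contact_force']);robot.dwell(dt)
    return np.mean(v,0)
def best(p,yaw):
    q0=robot.get_obs()['joint_pos'];c=[]
    for s in(1,-1):
        q=robot.ik(p,att(yaw,s))
        if q is not None:c.append((np.abs(np.array(q)-q0).max(),s,q))
    return min(c,key=lambda e:e[0])
E
python3 - <<'E'
from h import *
print(TE)
p=w(CH,[(-.078,-.049,.108+TE)])[0]
d,s,q=best(p,CH[2]);print(d,s,q)
robot.grip(0.0,20);print(robot.get_obs()['t'])
robot.goto(p+[0,0,.04],att(CH[2],s));print(robot.get_obs()['t'])
robot.move_l(p,vel=.06);print(robot.get_obs()['t'],robot.get_obs()['position']-p,robot.get_obs()['opening'])
robot.dwell(.2)
v=[]
t0=robot.get_obs()['t']
for _ in range(15): v.append(robot.get_obs()['contact_force']);robot.dwell(.01)
print(robot.get_obs()['t']-t0,np.mean(v,0),np.std(v,0))
t0=robot.get_obs()['t'];robot.move_l(p+[0,0,-.002],vel=.015);o=robot.get_obs();print(o['t']-t0,o['position']-p,F())
E
```

```text
0.022
1.4066344966920932 -1 [-3.65571757e-01  3.30986768e-01  1.94182913e+00 -4.44089210e-16
  8.68776755e-01  1.40422457e+00]
1.45
3.2083
4.025 [ 1.44961211e-04 -2.39490206e-05  6.91840567e-05] 0.0004778026121178306
0.125 [-0.05593801  0.03556654  0.16610254] [0.38881133 0.46005653 0.55672609]
0.28330000000000055 [-8.48855947e-05  4.75361625e-05 -2.10266359e-03] [ 0.18303369 -0.00064646  0.08715998]
```

```bash
python3 - <<'E'
from h import *
b=F(10);y=-.049
p=w(CH,[(-.078,y,0)])[0];p[2]=robot.get_obs()['position'][2]
z=p[2];zc=None;log=[];t0=robot.get_obs()['t']
while robot.get_obs()['t']-t0<22:
    f=(F()-b)[2];a=robot.get_obs()['position'][2]-TE
    log.append((round(y*1e3,1),round((z-TE)*1e3,2),round(a*1e3,2),round(f,1)))
    if f>20: break
    if f<3:
        if zc is not None and a<zc-.004: print("DROP");break
        if zc is None and a<.094: print("low?");break
        z-=.0007
    else:
        if zc is None: zc=a
        if f>5.5: z+=.0003*min(3,f/5.5)
        if y>.052: break
        y+=.003
    p=w(CH,[(-.078,y,z)])[0];robot.move_l(p,vel=.015)
print(robot.get_obs()['t'],zc);print(*log,sep="\n")
E
```

```text
DROP
19.2667 0.10035272940777665
(-49.0, np.float64(105.96), np.float64(105.99), np.float64(-0.2))
(-49.0, np.float64(105.26), np.float64(105.23), np.float64(0.4))
(-49.0, np.float64(104.56), np.float64(104.53), np.float64(0.6))
(-49.0, np.float64(103.86), np.float64(103.83), np.float64(-0.1))
(-49.0, np.float64(103.16), np.float64(103.13), np.float64(0.2))
(-49.0, np.float64(102.46), np.float64(102.41), np.float64(-0.2))
(-49.0, np.float64(101.76), np.float64(101.74), np.float64(0.3))
(-49.0, np.float64(101.06), np.float64(101.01), np.float64(-0.3))
(-49.0, np.float64(100.36), np.float64(100.42), np.float64(1.2))
(-49.0, np.float64(99.66), np.float64(100.35), np.float64(9.7))
(-46.0, np.float64(100.18), np.float64(100.39), np.float64(5.4))
(-43.0, np.float64(100.18), np.float64(100.4), np.float64(5.5))
(-40.0, np.float64(100.48), np.float64(100.41), np.float64(2.8))
(-40.0, np.float64(99.78), np.float64(100.36), np.float64(11.5))
(-37.0, np.float64(100.41), np.float64(100.39), np.float64(5.3))
(-34.0, np.float64(100.41), np.float64(100.41), np.float64(3.5))
(-31.0, np.float64(100.41
[... 990 characters left out ...]
p.float64(5.7))
(8.0, np.float64(100.64), np.float64(100.41), np.float64(1.8))
(8.0, np.float64(99.94), np.float64(100.22), np.float64(8.2))
(11.0, np.float64(100.39), np.float64(100.23), np.float64(1.1))
(11.0, np.float64(99.69), np.float64(99.61), np.float64(0.5))
(11.0, np.float64(98.99), np.float64(99.11), np.float64(4.5))
(14.0, np.float64(98.99), np.float64(98.92), np.float64(1.1))
(14.0, np.float64(98.29), np.float64(98.26), np.float64(1.7))
(14.0, np.float64(97.59), np.float64(97.59), np.float64(1.1))
(14.0, np.float64(96.89), np.float64(96.87), np.float64(1.5))
(14.0, np.float64(96.19), np.float64(96.26), np.float64(3.1))
(17.0, np.float64(96.19), np.float64(96.15), np.float64(1.8))
```

```bash
python3 - <<'E'
from h import *
import sys
st=.1004;log=[]
q=w(CH,[(-.078,.0165,0)])[0]
for d in [6,8,9,10,11,12,12.6,13.2,13.7,14.1]:
    robot.move_l([q[0],q[1],st-d/1e3+TE],vel=.012)
    o=robot.get_obs();f=F(4);log.append((d,round((st+TE-o['position'][2])*1e3,2),f.round(1).tolist()))
    if abs(f[2])>22 or (d>=13.2 and log[-1][1]>13.6): break
print(*log,sep="\n")
p=robot.get_obs()['position']
robot.move_l([q[0],q[1],.115+TE],vel=.06)
r=w(CH,[(-.22,.0165,.20)])[0]
robot.move_l(r,vel=.2)
robot.grip(.06)
robot.dwell(.3)
cv2.imwrite("pics/top1.png",robot.snapshot("top")[:,:,::-1])
cv2.imwrite("pics/side1.png",robot.snapshot("side")[:,:,::-1])
print(robot.get_obs()['t'])
E
```

```text
(6, np.float64(6.09), [0.6, 0.9, 2.0])
(8, np.float64(8.06), [0.6, 1.6, 2.0])
(9, np.float64(8.97), [0.1, 1.6, 2.6])
(10, np.float64(9.6), [-1.3, 1.7, 8.8])
(11, np.float64(10.42), [-2.7, 2.2, 10.9])
(12, np.float64(11.37), [-2.6, 2.1, 11.3])
(12.6, np.float64(12.12), [-1.9, 2.1, 9.2])
(13.2, np.float64(12.62), [-2.5, 1.8, 11.3])
(13.7, np.float64(13.08), [-2.5, 2.2, 11.7])
(14.1, np.float64(13.51), [-2.8, 2.4, 11.8])
25.15
```

View pics/top1.png

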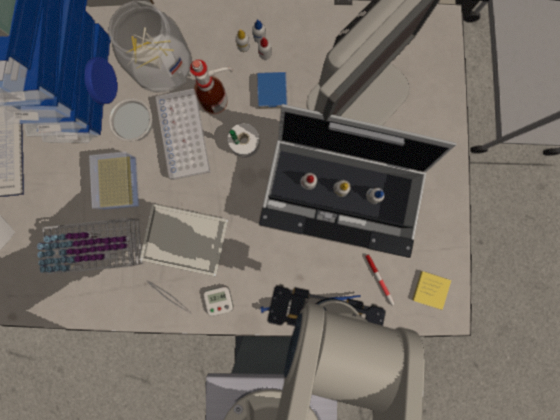

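Top view: the lid is open, with the red cap in the left pocket at (311,180), yellow at (343,187) and blue at (376,195). I'll refine the chest position from the cap centroids, then grasp.

```bash
python3 - <<'E'
from h import *
a=cv2.imread("pics/top1.png");h=cv2.cvtColor(a,cv2.COLOR_BGR2HSV)
uv=[]
for (u,v),lo,hi in(((311,180),170,8),((343,187),15,35),((376,195),95,130)):
    s=h[v-12:v+13,u-12:u+13];H=s[...,0];m=((H>=lo)|(H<=hi)) if lo>hi else (H>=lo)&(H<=hi)
    m&=(s[...,1]>110)&(s[...,2]>40);yy,xx=np.nonzero(m);uv.append((xx.mean()+u-12,yy.mean()+v-12));print(m.sum(),uv[-1])
P=[(.03,y,.083) for y in(.08,0,-.08)]
print(proj("top",w(CH,P)))
x,r=fit("top",P,np.array(uv),CH);print(x,r)
E
```

```text
43 (np.float64(310.0232558139535), np.float64(178.58139534883722))
46 (np.float64(343.8695652173913), np.float64(185.97826086956522))
39 (np.float64(379.02564102564105), np.float64(193.71794871794873))
[[310.11083111 178.04235273]
 [344.96865301 185.58929203]
 [379.63096405 193.14476894]]
[ 0.57516297 -0.15199836 -0.20089714] [[-0.50258918 -0.10546222]
 [ 0.50119675  0.110529  ]
 [ 0.0030831  -0.0081849 ]]
```

```bash
python3 - <<'E'
from h import *
C=np.array([.5757,-.1527,-.2]);b=w(C,[(.03,.08,0)])[0]
robot.grip(.058)
r=b+[0,0,.18];d,s,q=best(r,C[2]);print(d,s)
robot.move_l(r,vel=.2)
p=b+[0,0,.058]
robot.move_l(b+[0,0,.075],vel=.1);robot.move_l(p,vel=.03)
robot.grip(.02,10);o=robot.get_obs();print(o['t'],o['opening'],o['grasp_force'],o['contact_force'],o['position']-p)
robot.move_l(p+[0,0,.03],vel=.05)
robot.move_l(p+[0,0,.13],vel=.12)
o=robot.get_obs();print(o['t'],o['opening'],o['grasp_force'],o['contact_force'])
cv2.imwrite("pics/s2.png",robot.snapshot("side")[:,:,::-1])
E
```

```text
0.4840309052603593 -1
29.2417 0.03262911491447267 9.996446818113327 [ 0.40159783 -0.5245717   1.00711747] [ 7.20180436e-05 -5.12605170e-05  1.27925756e-04]
30.975 0.032647941311621236 9.995367228984833 [ 0.06660935  0.36830669 -0.64209265]
```

View pics/s2.png

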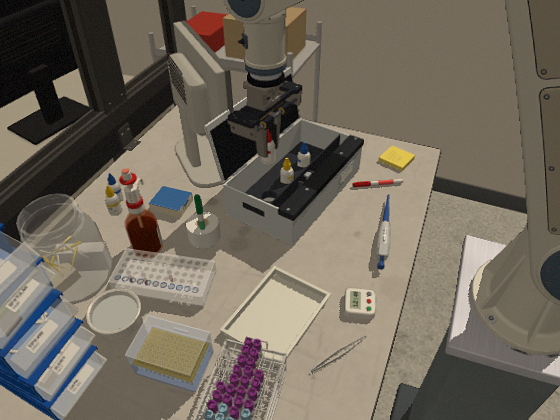

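The red bottle is gripped and clear of the chest at about (268,145), and yellow and blue are still standing. Next is the tray.

```bash
python3 - <<'E'
from h import *
t=w(TR,[(0,-.02,0)])[0]
z=robot.get_obs()['position'][2]
robot.move_l([t[0],t[1],z],vel=.15)
robot.move_l([t[0],t[1],.065],vel=.1)
robot.dwell(.2);b=F(10)[2]
log=[]
z=.060
while z>.049:
    robot.move_l([t[0],t[1],z],vel=.015);f=F(4)[2]-b;log.append((round(z,4),round(f,1)))
    if f>2: break
    z-=.0012
robot.grip(.06);print(log,robot.get_obs()['t'])
robot.move_l([t[0],t[1],.17],vel=.08)
u=w(CH,[(-.22,.0165,.20)])[0];robot.move_l([u[0],u[1],.22],vel=.25)
robot.dwell(.3)
a,b=[robot.snapshot(n)[:,:,::-1] for n in("top","side")]
cv2.imwrite("pics/e.png",np.hstack([a[90:330,100:480],b[90:400,160:420][:240]]))
print(robot.get_obs()['t'])
E
```

```text
[(0.06, np.float64(0.2)), (0.0588, np.float64(0.2)), (0.0576, np.float64(-0.2)), (0.0564, np.float64(-0.1)), (0.0552, np.float64(0.1)), (0.054, np.float64(-0.3)), (0.0528, np.float64(3.7))] 37.7
41.125
```

View pics/e.png

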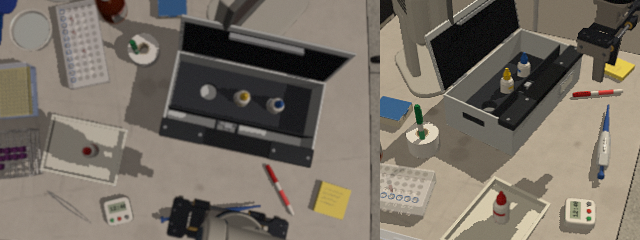

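The red bottle stands upright in the tray at (90,150) in the left half of the picture. The lid is open, yellow and blue are in their pockets, and the arm is clear.

```bash
python3 -c "
from rig import robot
print(robot.finish_job())"
```

```text
the job is handed in; nothing more can be done
None
```

I handed the job in at about 41 s of the 72 s allowed: the last pictures show the red bottle upright in the white tray, the lid open and the blue and yellow bottles in their pockets, but no verdict came back.

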